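# Push the work phone through the gap onto the desk charger

## Robot

A 6-joint arm with a two-finger parallel gripper is mounted at the origin on the work surface. World frame = base frame: x ahead of the robot, y to its left, z up, the work surface at z = 0. Lengths are in mm, angles in degrees, forces in N, time in s.
With the tool pointing down it reaches from about 350 to 850 mm from the base axis. Payload 8.1 kg.
Tool frame: the origin (TCP) lies at the very end of the fingers, on their centre line; the grasp point (between the pads) lies 19 mm behind it; z points along the fingers, y is the line along which they close (so a half turn about z gives the same grasp; the last joint's range is limited). The gripper opens to 85 mm and grips with 20 to 120 N. Pads are 22 mm wide; open, the fingers measure 114 mm over their backs; the gripper's body (76 mm by 85 mm) begins 54 mm behind the grasp point. The pads swing forward as they close: fully open they stand 13 mm farther back than shut.
Start: joints at [69.649, 7.471, 85.268, -0, 87.261, -4.893], TCP at [159.901, 578.305, 197.292] pointing down, gripper open.
Joint ranges: [-169.43, 169.43], [-51.17, 129.36], [1.28, 143.12], [-76.62, 256.62], [0, 156.53], [-152.29, 152.29]. Speed limits (degrees/s): [136.94, 136.94, 159.86, 180, 180, 180].

## Interface

Orientations are given as [roll, pitch, yaw] about the fixed x, y, z axes, in that order (R = Rz(yaw) Ry(pitch) Rx(roll)).
In Python, from bench import sense, eyes, job, models gives the robot as it stands. The module is installed in compiled form; this text tells all that it offers.
- The arm moves only by the tool apply_moves, never from a script. Its argument "rows" is a list of rows, each a list of 6 numbers: the shift along the tool's x, y, z in mm, then the turn, a rotation vector about the tool's x, y, z in rad. In form: [[dx, dy, dz, rx, ry, rz], ...]. A call has exactly 5 rows; each row shifts and turns the commanded pose from where the row before left it, along the tool's axes as they then stand; what a row does not reach is not made up. A row lasts 1/8 s, in which the tool goes at most 62.5 mm and 10.7 degrees, less where a joint would pass 70% of its speed; a pose out of reach is approached as far as the arm can. A call is refused whole if a number of a shift passes 62.5 or a number of a turn 0.188, either way. A call with a gripper value outside its range is refused whole. "fingers" is the finger opening in mm, from 0 to 85.4, set as the call begins (left out, the last holds). The fingers move at their own pace and stop on an object; "grip_force" is the grip in N (left out, the last holds). Time passes only in rows, so rows that do not move let the fingers close, or fill a call up. It gives the time, the measured TCP pose, the force, the opening and the grip force at its end, in the units of the state.
- sense(): the state, without advancing time (a new reading comes with each control period).
- eyes.snapshot(name): name is "scene" or "top" or "wrist"; returns (picture, depth): 384x512x3 uint8, red, green, blue; 384x512 float32, mm along the optical axis (not along the pixel's ray), 0 where there is no reading.
- eyes.get_calibration(name): a dict with "intrinsics" (3x3 intrinsics, pixels), "R" (3x3) and "t" (3): a world point X has camera coordinates R X + t; the wrist camera has in their place "mount" (4x4, takes a point from camera to tool coordinates, whose origin is the TCP and whose axes are the flange's). Camera axes: x right, y down, z forward; pixel columns grow to the right and rows downward; lengths in mm; the calibration is good to about 2 mm. A picture is of the moment at which its call begins: read the wrist's pose just before it. get_calibration takes no time and is no camera call.
- job.hand_in(): hands the job in; it is judged then, once.
Trained networks look in the newest picture that a camera, given by its name, has taken for a name from the list of things; names that differ only in an ending like _2 or _b are one class to them, and where a whole thing is asked for, a point or a joint stands for the part that bears it (a point fixed in the world has none). Each returns a list of dicts, best first, with "confidence" (0 to 1); they miss things now and then, are a little off and sometimes report something else, mostly with a low value. They report only what shows in the picture. A call takes as long as a camera call. They do not tell look-alikes from the thing itself.
- models.boxes_of(name, camera): "xyz" ([x, y, z] in mm, in world coordinates, good to about 4 mm: the middle of the surface that is visible of it).
- models.cut_out(name, camera): "pixels" (384x512 bool, what is visible of it).
- models.place_of(name, camera): "xyz" ([x, y, z] in mm, in world coordinates, good to about 4 mm: a listed point, or the origin of a listed thing).
The state is a dict: "time": time; "joint_pos": joint angles; "qd": joint speeds; "joint_efforts": joint torques, N m; "tool_pos": TCP position; "tcp_rot": TCP orientation; "ft_force": force on the tool from outside, world axes, zero at the start; "wrist_torque": the same for the moment, N m; "finger_gap": finger opening in mm; "grip_force": force on a finger pad.
Only numpy, scipy, OpenCV 4.12 (cv2) and the standard library are available. Lean on these libraries where they do the work, as an engineer would, in place of code of your own. Each camera call takes 0.05 s, during which the arm holds its last target. There are 200 camera calls.

## Task

Put the phone on charge without picking it up: with your fingertips push it along the desk, long way first, through the narrow gap between the two low blocks and on until it lies flat, centred over the round charging disc and in line with the gap. Do not lift or carry the phone or take it round the outside of the blocks, leave the mug, tape roll and stapler where they are, and take the hand off when done.

Things in the scene. Friction and masses are not known exactly. Their poses are not given: they have to be found in the camera images.
- phone: rugged work phone lying face up on the desk, a grey slab with a black screen, 140 mm long (its x) by 74 mm wide (its y) by 16 mm thick, about 0.26 kg, loose; origin at the centre of its underside, z up. It starts on the robot's right (-y) side, short of the gap, somewhat askew and off to one side of the gap's line. Either end may lead.
- charger: wireless charging disc let in flush with the desk top (under 1 mm proud, no step to push over): white disc with grey rim, 104 mm diameter, fixed; origin at its centre on the desk surface. Its x axis is the line of the gap and the direction to push, away from the gap: the middle of the gap lies on this axis about 120 mm before the disc (at about x = -0.12, y = 0 in the disc's frame).
- socket_block: aluminium desk power-socket block fixed to the desk, 80 mm along the gap (its x) by 70 mm across it (its y) by 48 mm high, edges rounded 6 mm; origin at the centre of its underside. It forms one side of the gap (either side), its long sides parallel to the disc's x axis.
- dock_block: black computer dock fixed to the desk, same size as the socket block (80 x 70 x 48 mm, edges rounded 6 mm), forming the other side of the gap; origin at the centre of its underside. The centres of the two blocks are 152 mm apart across the gap, so the gap is 82 mm wide (4 mm to spare on each side of the phone); along the gap they may be staggered by up to 10 mm.
- mug: white mug, 80 mm diameter, 95 mm high, loose, beyond the disc; leave it alone; origin at the centre of its underside
- tape: pale roll of clear tape lying flat, 90 mm diameter, 24 mm high, loose, beyond the disc; leave it alone; origin at the centre of its underside
- stapler: black stapler, 130 x 34 x 54 mm, loose, on the far side of the blocks; leave it alone; origin at the centre of its underside
Mind the look-alikes: they are no part of the job. Of the things like the phone, leave any that is blue; of the rest the smaller one is meant.

How it is judged (in metres and radians):
On the way:
1. the phone is in the gap between the two blocks, lengthwise (x of phone in the frame of charger between -0.15 and -0.09 m and y of phone in the frame of charger between -0.02 and 0.02 m and angle between the x axis of phone and the x axis of charger, either way round below 0.2 rad), for 0.05 s.
At the end, for the whole second after the job is handed in: The phone lies flat and at rest on the desk with its centre within 12 mm of the disc's centre and its length within 0.15 rad (about 9 degrees) of the disc's x axis, having passed lengthwise through the gap; mug, tape and stapler are within 15 mm of where they were (horizontal distance between phone and charger below 0.012 m and angle between the x axis of phone and the x axis of charger, either way round below 0.15 rad and angle between phone's own z axis and vertical below 0.05 rad and height (world z) of phone below 0.004 m and linear speed of phone below 0.02 m/s and distance of each of mug, tape, stapler from where it was at the start of the episode below 0.015 m); the robot touches nothing.
It fails at once if the phone is lifted (6 mm) or tipped (0.25 rad) (height (world z) of phone above 0.006 m or angle between phone's own z axis and vertical above 0.25 rad).
It fails at once if the phone is taken round the outside of a block (x of phone in the frame of charger between -0.16 and -0.08 m and (y of phone in the frame of charger above 0.06 m or y of phone in the frame of charger below -0.06 m)).
It fails at once if the mug, tape or stapler is moved by 15 mm (distance of any of mug, tape, stapler from where it was at the start of the episode above 0.015 m).
It also fails if it takes over 64 s, if anything falls off the work surface, if the arm or the gripper's body presses on something with over 40 N, if the wrist force passes 120 N, or if a joint passes its speed limit or range.

## Working session

There is one attempt and no reset: what is moved stays moved. The work goes in short steps, Python scripts to look and compute and a tool call to move; the robot and the scene stay as the last step left them, time stands still between calls to the robot, and variables do not carry over. Pictures are saved under pics/ and viewed, at most 10 in all, crops included, and the job is handed in when it is done.

Besides the shell and the picture viewer there is one more tool, called after "Emit:" as name([rows], argument=value, ...), one row to a line, values as JSON. apply_moves: Moves the arm, as the interface text tells. Its arguments: {"type":"object","properties":{"rows":{"type":"array"},"fingers":{"type":"number"},"grip_force":{"type":"number"}},"required":["rows"]}

```bash
mkdir -p pics; cat > h.py <<'E'
import numpy as np, cv2
from bench import sense, eyes, job, models
def save(im,n): cv2.imwrite(f'pics/{n}.png',im[:,:,::-1])
def world(cam,mask,depth):
    c=eyes.get_calibration(cam);K=np.array(c['intrinsics']);v,u=np.nonzero(mask&(depth>0));z=depth[v,u]
    P=np.stack([(u-K[0,2])/K[0,0]*z,(v-K[1,2])/K[1,1]*z,z])
    return (np.array(c['R']).T@(P-np.array(c['t']).reshape(3,1))).T
E
python3 - <<'E'
from h import *
im,d=eyes.snapshot('top'); save(im,'top'); np.savez('top',im=im,d=d)
im2,d2=eyes.snapshot('scene'); save(im2,'scene')
for n in ['phone','charger','socket_block','dock_block','mug','tape','stapler']:
    print(n,[(np.round(r['xyz']),round(r['confidence'],2)) for r in models.place_of(n,'top')])
s=sense();print(s['time'],s['tool_pos'],s['tcp_rot'],s['finger_gap'])
E
```

```text
phone [(array([ 592., -140.,   -0.]), 0.83), (array([ 828., -167.,   -2.]), 0.79), (array([ 385., -142.,    0.]), 0.74)]
charger [(array([578., 127.,   2.]), 0.74)]
socket_block [(array([507.,   6.,   2.]), 0.55)]
dock_block [(array([659.,  16.,  -1.]), 0.78)]
mug [(array([546., 404.,  -0.]), 0.88)]
tape [(array([686., 355.,  -1.]), 0.97)]
stapler [(array([797., 104.,  -5.]), 0.86), (array([544., 404.,   1.]), 0.44)]
0.45 [159.87155701 578.28473797 197.22750906] [-1.79994716e+02 -1.83093117e-03  1.64541182e+02] 85.59949531041713
```

View pics/top.png

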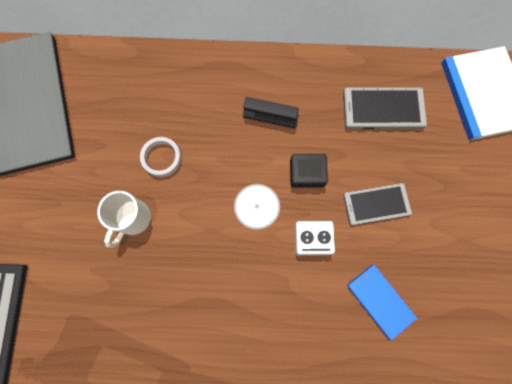

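View pics/scene.png

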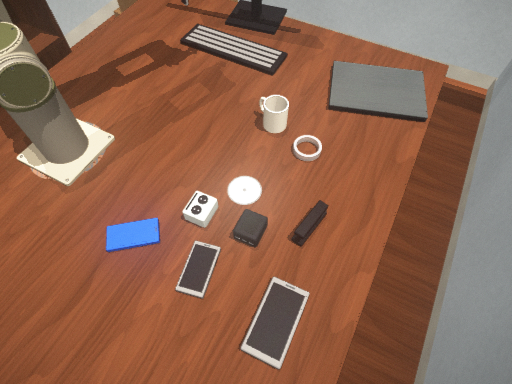

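Top view: phone candidates are the blue slab (382,302), the large grey one (385,108) and the small grey one (378,205). The blue one is ruled out and the smaller grey one is meant, so I choose (378,205). The disc is at (257,206), the dock block at (309,170), and the socket block at (315,238).

```bash
cat >> h.py <<'E'
def rect(cam,name,near,d):
    for r in models.cut_out(name,cam):
        P=world(cam,r['pixels'],d)
        if len(P) and np.linalg.norm(np.median(P,0)[:2]-near)<60:
            zt=np.percentile(P[:,2],80);Q=P[abs(P[:,2]-zt)<8]
            (c,s,a)=cv2.minAreaRect(Q[:,:2].astype(np.float32))
            b=cv2.boxPoints((c,s,a));e=[b[1]-b[0],b[2]-b[1]];e=max(e,key=np.linalg.norm)
            return np.round(c,1),np.round(s,1),round(np.degrees(np.arctan2(e[1],e[0]))%180,1),round(zt,1),np.round(Q[:,:2].mean(0),1)
E
python3 - <<'E'
from h import *
im,d=eyes.snapshot('top')
for n,p in [('phone',(592,-140)),('charger',(578,127)),('socket_block',(507,6)),('dock_block',(659,16))]: print(n,rect('top',n,p,d))
cv2.imwrite('pics/crop.png',cv2.resize(im[80:340,230:450,::-1],None,fx=2.2,fy=2.2,interpolation=cv2.INTER_CUBIC))
E
```

```text
phone (array([ 592.8, -143.4]), array([ 74.6, 140.9]), np.float32(102.3), np.float64(17.7), array([ 591.7, -142.4]))
charger (array([579.5, 127.3]), array([ 99.8, 100.7]), np.float32(92.4), np.float64(2.2), array([579. , 127.4]))
socket_block (array([508.2,   1.8]), array([67.7, 79.3]), np.float32(92.3), np.float64(49.5), array([507.7,   2.9]))
dock_block (array([659.5,  15.9]), array([69.1, 77.4]), np.float32(92.5), np.float64(49.6), array([657.6,  16.2]))
```

View pics/crop.png

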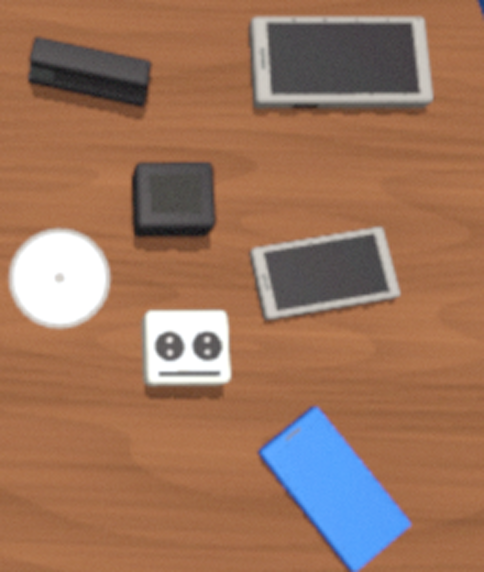

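The crop confirms the small grey phone, which measures 140 x 74 mm and is about 10° askew. Pushing its rear end with two spread fingertips should square it up.

```bash
cat >> h.py <<'E'
from scipy.spatial.transform import Rotation as Ro
def plan(pos,yaw,n):
    s=sense();R=Ro.from_euler('xyz',s['tcp_rot'],degrees=True);T=Ro.from_euler('xyz',[180,0,yaw],degrees=True)
    p=np.array(s['tool_pos']);dp=(np.array(pos)-p)/n;rv=(R.inv()*T).as_rotvec()
    k=max(1,int(np.ceil(np.linalg.norm(rv)/.18)));
    for i in range(n):
        w=rv/k if i<k else rv*0
        print(list(np.round(R.inv().apply(dp),1))+list(np.round(w,3))); R=R*Ro.from_rotvec(w)
E
python3 -c "
from h import *
plan([595,-255,150],92.4,20)"
```

```text
[np.float64(-32.1), np.float64(-34.4), np.float64(2.4), np.float64(0.0), np.float64(-0.0), np.float64(0.18)]
[np.float64(-37.7), np.float64(-28.1), np.float64(2.4), np.float64(0.0), np.float64(-0.0), np.float64(0.18)]
[np.float64(-42.1), np.float64(-20.9), np.float64(2.4), np.float64(0.0), np.float64(-0.0), np.float64(0.18)]
[np.float64(-45.2), np.float64(-13.0), np.float64(2.4), np.float64(0.0), np.float64(-0.0), np.float64(0.18)]
[np.float64(-46.8), np.float64(-4.7), np.float64(2.4), np.float64(0.0), np.float64(-0.0), np.float64(0.18)]
[np.float64(-46.9), np.float64(3.7), np.float64(2.4), np.float64(0.0), np.float64(-0.0), np.float64(0.18)]
[np.float64(-45.4), np.float64(12.1), np.float64(2.4), np.float64(0.0), np.float64(-0.0), np.float64(0.18)]
[np.float64(-42.5), np.float64(20.0), np.float64(2.4), np.float64(0.0), np.float64(-0.0), np.float64(0.0)]
[np.float64(-42.5), np.float64(20.0), np.float64(2.4), np.float64(0.0), np.float64(-0.0), np.float64(0.0)]
[np.float64(-42.5), np.float64(20.0), np.float64(2.4), np.float64(0.0), np.float64(-0.0), np.float64(0.0)]
[np.float64(-42.5), 
[... 349 characters left out ...]
(2.4), np.float64(0.0), np.float64(-0.0), np.float64(0.0)]
[np.float64(-42.5), np.float64(20.0), np.float64(2.4), np.float64(0.0), np.float64(-0.0), np.float64(0.0)]
[np.float64(-42.5), np.float64(20.0), np.float64(2.4), np.float64(0.0), np.float64(-0.0), np.float64(0.0)]
[np.float64(-42.5), np.float64(20.0), np.float64(2.4), np.float64(0.0), np.float64(-0.0), np.float64(0.0)]
[np.float64(-42.5), np.float64(20.0), np.float64(2.4), np.float64(0.0), np.float64(-0.0), np.float64(0.0)]
[np.float64(-42.5), np.float64(20.0), np.float64(2.4), np.float64(0.0), np.float64(-0.0), np.float64(0.0)]
[np.float64(-42.5), np.float64(20.0), np.float64(2.4), np.float64(0.0), np.float64(-0.0), np.float64(0.0)]
```

Emit:
apply_moves([
  [-32,-34,2,0,0,0.18],
  [-38,-28,2,0,0,0.18],
  [-42,-21,2,0,0,0.18],
  [-45,-13,2,0,0,0.18],
  [-47,-5,2,0,0,0.18],
], fingers=38)

```text
time: 1.32
tool_pos: [269.1, 368.7, 187.4]
tcp_rot: [180.0, -0.0, 112.7]
ft_force: [0.8, 0.4, 0.5]
finger_gap: 37.9
grip_force: 0.0
```

Emit:
apply_moves([
  [-47,4,2,0,0,0.18],
  [-45,12,2,0,0,0.18],
  [-42,20,2,0,0,0],
  [-42,20,2,0,0,0],
  [-42,20,2,0,0,0],
])

```text
time: 1.95
tool_pos: [377.9, 162.2, 177.6]
tcp_rot: [179.9, -0.0, 92.4]
ft_force: [0.7, -0.2, -0.2]
finger_gap: 38.1
grip_force: 0.0
```

Emit:
apply_moves([
  [-42,20,2,0,0,0],
  [-42,20,2,0,0,0],
  [-42,20,2,0,0,0],
  [-42,20,2,0,0,0],
  [-42,20,2,0,0,0],
])

```text
time: 2.58
tool_pos: [486.5, -43.7, 167.5]
tcp_rot: [180.0, 0.0, 92.3]
ft_force: [0.8, 0.2, -0.0]
finger_gap: 37.8
grip_force: 0.0
```

Emit:
apply_moves([
  [-42,20,2,0,0,0],
  [-42,20,2,0,0,0],
  [-42,20,2,0,0,0],
  [-42,20,2,0,0,0],
  [-42,20,2,0,0,0],
])

```text
time: 3.2
tool_pos: [594.9, -249.3, 157.2]
tcp_rot: [180.0, 0.0, 92.3]
ft_force: [0.8, 1.1, 0.4]
finger_gap: 37.8
grip_force: 0.0
```

```bash
python3 -c "
from h import *
s=sense();print(s['tool_pos'],s['tcp_rot'],s['ft_force'],s['finger_gap'])
plan([595,-255,15],92.4,5)"
```

```text
[ 594.9487957  -249.34616939  157.24678791] [1.79985531e+02 1.49157286e-03 9.23450177e+01] [0.79316109 1.0560881  0.4222755 ] 37.75914845132565
[np.float64(-1.1), np.float64(-0.0), np.float64(28.4), np.float64(0.0), np.float64(0.0), np.float64(-0.001)]
[np.float64(-1.1), np.float64(-0.0), np.float64(28.4), np.float64(0.0), np.float64(0.0), np.float64(-0.0)]
[np.float64(-1.1), np.float64(-0.0), np.float64(28.4), np.float64(0.0), np.float64(0.0), np.float64(-0.0)]
[np.float64(-1.1), np.float64(-0.0), np.float64(28.4), np.float64(0.0), np.float64(0.0), np.float64(-0.0)]
[np.float64(-1.1), np.float64(-0.0), np.float64(28.4), np.float64(0.0), np.float64(0.0), np.float64(-0.0)]
```

Emit:
apply_moves([
  [-1,0,35,0,0,0],
  [-1,0,35,0,0,0],
  [-1,0,35,0,0,0],
  [-1,0,25,0,0,0],
  [0,0,12,0,0,0],
])

```text
time: 3.82
tool_pos: [593.3, -251.4, 13.3]
tcp_rot: [-179.9, -0.1, 92.3]
ft_force: [-0.4, -1.0, 0.6]
finger_gap: 38.0
grip_force: 0.0
```

Emit:
apply_moves([
  [0,0,3,0,0,0],
  [0,0,3,0,0,0],
  [0,0,2,0,0,0],
  [0,0,2,0,0,0],
  [0,0,1,0,0,0],
])

```text
time: 4.45
tool_pos: [594.6, -252.0, 4.5]
tcp_rot: [180.0, 0.0, 92.3]
ft_force: [-0.4, -0.5, -1.1]
finger_gap: 38.1
grip_force: 0.0
```

```bash
python3 -c "
from h import *
s=sense();print(s['tool_pos'],s['ft_force'])
im,d=eyes.snapshot('wrist');save(im,'w1')
im,d=eyes.snapshot('scene');cv2.imwrite('pics/s1.png',cv2.resize(im[180:330,110:280,::-1],None,fx=4,fy=4))"
```

```text
[ 594.61181429 -251.95733118    4.52183792] [-0.37145316 -0.47270809 -1.05490684]
```

View pics/w1.png

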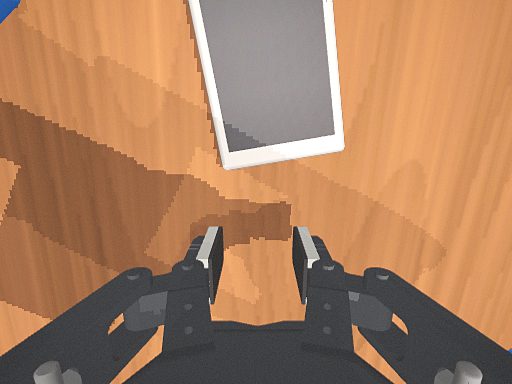

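Wrist view: the phone's rear edge runs (225,165)–(343,148), centred ahead of the two pads at (212,245) and (300,245). The finger links look wide, so I'll check their width at block height with depth.

```bash
python3 -c "
from h import *
im,d=eyes.snapshot('wrist');c=eyes.get_calibration('wrist');K=np.array(c['intrinsics']);M=np.array(c['mount'])
v,u=np.nonzero(d>0);z=d[v,u];P=np.stack([(u-K[0,2])/K[0,0]*z,(v-K[1,2])/K[1,1]*z,z,z*0+1]);Q=(M@P)[:3].T
print(M.round(1))
for a in range(-110,8,8):
  m=(Q[:,2]>a)&(Q[:,2]<=a+8)&(abs(Q[:,0])<35)&(abs(Q[:,1])<90)
  if m.sum(): print(a,m.sum(),np.percentile(Q[m],[1,99],0).round(0).tolist())
"
```

```text
[[  -0.    -1.    -0.3   70.1]
 [   1.    -0.     0.     0.8]
 [  -0.    -0.3    1.  -176.5]
 [   0.     0.     0.     1. ]]
-110 6168 [[-12.0, -57.0, -110.0], [17.0, 58.0, -102.0]]
-102 3372 [[-12.0, -54.0, -102.0], [17.0, 56.0, -94.0]]
-94 5836 [[-12.0, -51.0, -94.0], [13.0, 53.0, -86.0]]
-86 1614 [[6.0, -49.0, -86.0], [14.0, 50.0, -78.0]]
-78 981 [[-11.0, -36.0, -78.0], [12.0, 37.0, -70.0]]
-70 639 [[-11.0, -31.0, -70.0], [11.0, 33.0, -62.0]]
-62 633 [[-11.0, -31.0, -62.0], [11.0, 33.0, -54.0]]
-54 544 [[-11.0, -31.0, -54.0], [11.0, 33.0, -46.0]]
-46 377 [[-10.0, -30.0, -46.0], [11.0, 32.0, -38.0]]
-38 51 [[-10.0, -18.0, -38.0], [9.0, 20.0, -35.0]]
-14 6 [[34.0, -18.0, -10.0], [35.0, -13.0, -9.0]]
-6 1 [[24.0, 27.0, 2.0], [24.0, 27.0, 2.0]]
2 23097 [[-34.0, -88.0, 3.0], [34.0, 88.0, 6.0]]
```

Emit:
apply_moves([
  [4,0,1,0,0,0],
  [4,0,1,0,0,0],
  [4,0,1,0,0,0],
  [4,0,0,0,0,0],
  [4,0,0,0,0,0],
])

```text
time: 5.22
tool_pos: [593.7, -231.6, 1.3]
tcp_rot: [180.0, 0.0, 92.4]
ft_force: [0.4, 0.5, 0.4]
finger_gap: 37.9
grip_force: 0.0
```

Emit:
apply_moves([
  [4,0,0,0,0,0],
  [4,0,0,0,0,0],
  [4,0,0,0,0,0],
  [4,0,0,0,0,0],
  [4,0,0,0,0,0],
])

```text
time: 5.85
tool_pos: [592.8, -211.7, 1.3]
tcp_rot: [180.0, 0.0, 92.3]
ft_force: [0.9, 0.7, 0.5]
finger_gap: 38.1
grip_force: 0.0
```

```bash
cat >> h.py <<'E'
D=np.array([579.3,127.4]);U=np.array([-.042,.999]);V=np.array([-.999,-.042])
def look():
    s=sense();p=np.array(s['tool_pos'])[:2]-D
    print('tcp along',round(p@U,1),'lat',round(p@V,1),'yaw',round(s['tcp_rot'][2],1),'z',round(s['tool_pos'][2],1),'F',np.round(s['ft_force'],1))
    im,d=eyes.snapshot('top')
    for n in ['top']:
        for r in models.cut_out('phone',n):
            P=world(n,r['pixels'],d);
            if not len(P): continue
            m=np.median(P,0)[:2]
            if abs((m-D)@V)>60 : continue
            Q=P[abs(P[:,2]-17.7)<5];c,sz,a=cv2.minAreaRect(Q[:,:2].astype(np.float32))
            b=cv2.boxPoints((c,sz,a));e=max([b[1]-b[0],b[2]-b[1]],key=np.linalg.norm)
            c=np.array(c)-D;print('phone along',(c@U).round(1),'lat',(c@V).round(1),'ang',round(np.degrees(np.arctan2(e[1],e[0]))%180-92.4,1),'size',np.round(sz,1),'conf',round(r['confidence'],2))
    return im
E
python3 -c "
from h import *
look()"
```

```text
tcp along -339.3 lat 0.7 yaw 92.3 z 1.3 F [0.9 0.7 0.5]
phone along -271.0 lat -1.9 ang 9.2 size [ 74.2 140.2] conf 0.74
```

```bash
python3 -c "
from h import *
a=eyes.snapshot('wrist')[0]; save(a,'w2')"
```

```text
(no output)
```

View pics/w2.png

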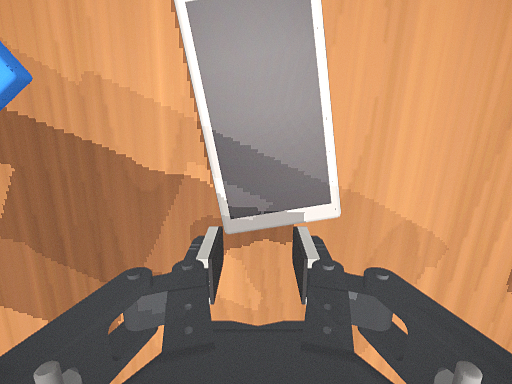

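```bash
python3 -c "
from h import *
c=eyes.get_calibration('wrist');K=np.array(c['intrinsics']);M=np.array(c['mount']);I=np.linalg.inv(M);print(K.round(0).tolist(),M.round(3).tolist())
for X in [(11,19,-5),(11,19,-20),(11,19,-38),(11,19,-60),(-11,19,-38)]:
  p=K@(I@np.array([*X,1]))[:3];print(X,(p[:2]/p[2]).round(0))
d=eyes.snapshot('wrist')[1];v,u=np.nonzero(d>0);z=d[v,u];P=np.stack([(u-K[0,2])/K[0,0]*z,(v-K[1,2])/K[1,1]*z,z,z*0+1]);Q=np.zeros((384,512,3));Q[v,u]=(M@P)[:3].T
for vv in range(205,300,8): print(vv,[Q[vv,x].round(0).tolist() for x in (206,213,300)])
"
```

```text
[[283.0, 0.0, 257.0], [0.0, 283.0, 190.0], [0.0, 0.0, 1.0]] [[-0.001, -0.961, -0.278, 70.144], [1.0, -0.001, 0.0, 0.811], [-0.001, -0.278, 0.961, -176.487], [0.0, 0.0, 0.0, 1.0]]
(11, 19, -5) [286. 204.]
(11, 19, -20) [288. 212.]
(11, 19, -38) [292. 224.]
(11, 19, -60) [298. 243.]
(-11, 19, -38) [291. 261.]
205 [[8.0, -33.0, 1.0], [8.0, -29.0, 2.0], [14.0, 26.0, -16.0]]
213 [[2.0, -34.0, 2.0], [2.0, -29.0, 1.0], [8.0, 27.0, -14.0]]
221 [[-3.0, -34.0, 2.0], [-4.0, -29.0, 2.0], [0.0, 0.0, 0.0]]
229 [[-9.0, -34.0, 1.0], [11.0, -22.0, -43.0], [11.0, 23.0, -43.0]]
237 [[11.0, -24.0, -52.0], [10.0, -21.0, -52.0], [10.0, 21.0, -52.0]]
245 [[10.0, -23.0, -60.0], [11.0, -19.0, -61.0], [11.0, 20.0, -62.0]]
253 [[11.0, -21.0, -68.0], [11.0, -18.0, -68.0], [8.0, 20.0, -64.0]]
261 [[9.0, -21.0, -72.0], [7.0, -18.0, -69.0], [4.0, 20.0, -63.0]]
269 [[7.0, -20.0, -74.0], [4.0, -18.0, -70.0], [1.0, 20.0, -65.0]]
277 [[5.0, -20.0, -77.0], [1.0, -18.0, -71.0], [-2.0, 20.0, -66.0]]
285 [[16.0, -16.0, -99.0], [-3.0, -18.0, -72.0], [-6.0, 20.0, -66.0]]
293 [[17.0, -15.0, -103.0], [-5.0, -18.0, -74.0], [-10.0, 20.0, -68.0]]
```

```bash
python3 -c "
from h import *
im,d=eyes.snapshot('scene');cv2.imwrite('pics/s2.png',cv2.resize(im[150:340,110:290,::-1],None,fx=3.1,fy=3.1,interpolation=cv2.INTER_CUBIC))
P=world('scene',d>0,d);t=np.array(sense()['tool_pos'])
m=(abs(P[:,0]-t[0])<45)&(abs(P[:,1]-t[1])<14)
for z in range(0,110,8):
  k=m&(P[:,2]>z)&(P[:,2]<=z+8); print(z,k.sum(),(P[k].min(0)-t).round(0) if k.sum() else '',(P[k].max(0)-t).round(0) if k.sum() else '')
"
```

```text
0 65 [-42. -14.  -1.] [45.  6.  5.]
8 34 [-19.  -6.   7.] [44. 13. 15.]
16 2 [41.  9. 15.] [43. 13. 17.]
24 0  
32 3 [-17. -11.  36.] [27. -7. 38.]
40 7 [-22. -11.  40.] [32. -5. 46.]
48 4 [ 22. -10.  47.] [30. -5. 50.]
56 4 [ 24. -10.  55.] [33. -6. 61.]
64 2 [ 28. -10.  63.] [30. -5. 66.]
72 1 [35. -5. 72.] [35. -5. 72.]
80 22 [ 26. -12.  79.] [45.  6. 87.]
88 20 [ 28. -11.  87.] [44.  4. 95.]
96 9 [ 29. -13.  97.] [ 44.  -2. 102.]
104 12 [ 22. -13. 103.] [ 29.  -4. 110.]
```

View pics/s2.png

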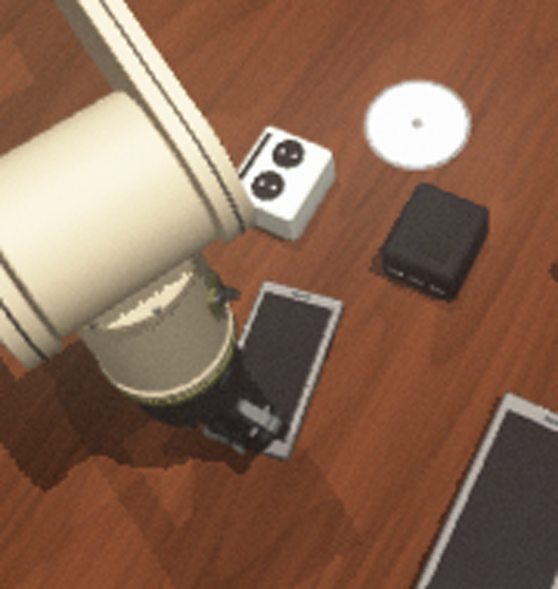

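Scene crop: the fingertips hover over the phone's rear end at about (260,430). Both cameras put the tips about 36 mm above the reported TCP, so the phone has not been touched. I'll back off, narrow the fingers so the links clear the blocks, and lower carefully.

Emit:
apply_moves([
  [-10,0,0,0,0,0],
  [-10,0,0,0,0,0],
  [-10,0,0,0,0,0],
  [-10,0,0,0,0,0],
  [0,0,0,0,0,0],
], fingers=20)

```text
time: 6.72
tool_pos: [594.4, -253.0, 1.3]
tcp_rot: [180.0, 0.0, 92.3]
ft_force: [0.2, 1.0, 0.1]
finger_gap: 19.6
grip_force: 0.0
```

Emit:
apply_moves([
  [0,0,4,0,0,0],
  [0,0,4,0,0,0],
  [0,0,4,0,0,0],
  [0,0,4,0,0,0],
  [0,0,2,0,0,0],
])

```text
time: 7.35
tool_pos: [594.2, -251.6, -17.2]
tcp_rot: [-180.0, -0.0, 92.4]
ft_force: [-0.5, 0.1, -0.1]
finger_gap: 20.0
grip_force: 0.0
```

```bash
cat >> h.py <<'E'
def grip():
    d=eyes.snapshot('wrist')[1];c=eyes.get_calibration('wrist');K=np.array(c['intrinsics']);M=np.array(c['mount'])
    v,u=np.nonzero(d>0);z=d[v,u];P=np.stack([(u-K[0,2])/K[0,0]*z,(v-K[1,2])/K[1,1]*z,z,z*0+1]);Q=(M@P)[:3].T;h=sense()['tool_pos'][2]
    for a in range(-110,-10,4):
      m=(Q[:,2]>a)&(Q[:,2]<=a+4)&(Q[:,0]<20)&(Q[:,0]>-30)&(abs(Q[:,1])<90)
      if m.sum(): print('height',round(h-a-4),m.sum(),np.percentile(Q[m],[1,99],0).round(0)[:,:2].tolist())
E
python3 -c "
from h import *
look();grip()"
```

```text
tcp along -379.3 lat 1.0 yaw 92.4 z -17.2 F [-0.5  0.1 -0.1]
phone along -270.8 lat -2.1 ang 9.5 size [ 74.  139.3] conf 0.81
height 89 4042 [[-11.0, -54.0], [17.0, 55.0]]
height 85 2740 [[-12.0, -52.0], [17.0, 53.0]]
height 81 1954 [[-12.0, -50.0], [17.0, 51.0]]
height 77 1623 [[-12.0, -48.0], [12.0, 49.0]]
height 73 2738 [[-12.0, -45.0], [12.0, 47.0]]
height 69 2615 [[-10.0, -43.0], [13.0, 45.0]]
height 65 1073 [[-8.0, -42.0], [13.0, 43.0]]
height 61 902 [[-8.0, -39.0], [14.0, 40.0]]
height 57 385 [[-6.0, -30.0], [13.0, 32.0]]
height 53 573 [[-11.0, -18.0], [12.0, 20.0]]
height 49 222 [[-11.0, -15.0], [11.0, 17.0]]
height 45 256 [[-11.0, -23.0], [11.0, 24.0]]
height 41 295 [[-7.0, -22.0], [11.0, 24.0]]
height 37 275 [[-11.0, -23.0], [11.0, 24.0]]
height 33 238 [[-3.0, -22.0], [11.0, 24.0]]
height 29 221 [[-11.0, -22.0], [11.0, 24.0]]
height 25 207 [[-1.0, -22.0], [11.0, 24.0]]
height 21 137 [[-11.0, -20.0], [11.0, 22.0]]
height 17 55 [[-4.0, -14.0], [11.0, 16.0]]
height 1 633 [[-29.0, -88.0], [20.0, 89.0]]
height -3 17978 [[-29.0, -88.0], [20.0, 88.0]]
```

Emit:
apply_moves([
  [0,0,3,0,0,0],
  [0,0,3,0,0,0],
  [0,0,3,0,0,0],
  [0,0,2,0,0,0],
  [0,0,0,0,0,0],
])

```text
time: 8.12
tool_pos: [594.2, -251.8, -28.0]
tcp_rot: [-180.0, -0.0, 92.3]
ft_force: [-0.0, -0.3, -0.3]
finger_gap: 20.2
grip_force: 0.0
```

Emit:
apply_moves([
  [6,0,0,0,0,0],
  [6,0,0,0,0,0],
  [4,0,0,0,0,0],
  [4,0,0,0,0,0],
  [4,0,0,0,0,0],
])

```text
time: 8.75
tool_pos: [593.5, -227.7, -27.6]
tcp_rot: [180.0, 0.0, 92.4]
ft_force: [-0.8, -3.0, 0.8]
finger_gap: 19.9
grip_force: 1.0
```

Emit:
apply_moves([
  [4,0,0,0,0,0],
  [4,0,0,0,0,0],
  [4,0,0,0,0,0],
  [4,0,0,0,0,0],
  [0,0,0,0,0,0],
])

```text
time: 9.38
tool_pos: [592.8, -211.4, -27.7]
tcp_rot: [-180.0, -0.0, 92.4]
ft_force: [-0.2, 0.4, -0.1]
finger_gap: 20.0
grip_force: 0.1
```

```bash
python3 -c "
from h import *
look()"
```

```text
tcp along -339.1 lat 0.7 yaw 92.4 z -27.7 F [-0.2  0.4 -0.1]
phone along -255.3 lat -5.5 ang 6.7 size [ 74.1 139.9] conf 0.92
```

Phone now: lateral -5.5 mm, angle 6.7°. A sideways nudge at the rear right side corrects both.

Emit:
apply_moves([
  [-15,0,0,0,0,0],
  [-20,0,0,0,0,0],
  [0,30,0,0,0,0],
  [0,30,0,0,0,0],
  [0,26,0,0,0,0],
])

```text
time: 10.1
tool_pos: [681.1, -245.3, -27.7]
tcp_rot: [180.0, 0.0, 92.3]
ft_force: [0.2, -0.1, -0.4]
finger_gap: 20.2
grip_force: 0.0
```

Emit:
apply_moves([
  [20,0,0,0,0,0],
  [25,0,0,0,0,0],
  [19,0,0,0,0,0],
  [0,-5,0,0,0,0],
  [0,-5,0,0,0,0],
])

```text
time: 10.72
tool_pos: [667.1, -179.8, -27.4]
tcp_rot: [180.0, 0.0, 92.4]
ft_force: [-0.3, -0.8, -0.2]
finger_gap: 19.9
grip_force: 0.0
```

Emit:
apply_moves([
  [0,-3,0,0,0,0],
  [0,-3,0,0,0,0],
  [0,-3,0,0,0,0],
  [0,-2,0,0,0,0],
  [0,0,0,0,0,0],
])

```text
time: 11.35
tool_pos: [656.6, -180.5, -27.5]
tcp_rot: [180.0, 0.0, 92.3]
ft_force: [1.0, -1.8, -0.1]
finger_gap: 19.8
grip_force: 0.7
```

```bash
python3 -c "
from h import *
look()"
```

```text
tcp along -310.8 lat -64.3 yaw 92.3 z -27.5 F [ 1.  -1.8 -0.1]
phone along -252.7 lat -0.9 ang 2.5 size [ 74.2 139.2] conf 0.98
phone along 277.6 lat 24.9 ang -64.1 size [77.1 76.2] conf 0.41
```

Emit:
apply_moves([
  [0,-1,0,0,0,0],
  [0,-1,0,0,0,0],
  [0,12,0,0,0,0],
  [-25,0,0,0,0,0],
  [-35,0,0,0,0,0],
])

```text
time: 12.08
tool_pos: [668.4, -240.0, -28.3]
tcp_rot: [-179.9, -0.0, 92.4]
ft_force: [-0.4, -1.0, 0.7]
finger_gap: 20.0
grip_force: 0.0
```

Emit:
apply_moves([
  [0,-25,0,0,0,0],
  [0,-25,0,0,0,0],
  [0,-24,0,0,0,0],
  [0,0,0,0,0,0],
  [0,0,0,0,0,0],
])

```text
time: 12.7
tool_pos: [595.4, -243.5, -27.6]
tcp_rot: [180.0, 0.0, 92.3]
ft_force: [0.7, 0.6, 0.8]
finger_gap: 19.9
grip_force: 0.0
```

```bash
python3 -c "
from h import *
look()"
```

```text
tcp along -371.2 lat -0.5 yaw 92.3 z -27.6 F [0.7 0.6 0.8]
phone along -252.4 lat 0.1 ang 0.2 size [ 73.6 139.8] conf 0.68
```

Aligned. Pushing toward the gap.

Emit:
apply_moves([
  [12,0,0,0,0,0],
  [12,0,0,0,0,0],
  [8,0,0,0,0,0],
  [4,0,0,0,0,0],
  [4,0,0,0,0,0],
])

```text
time: 13.42
tool_pos: [593.4, -202.9, -27.6]
tcp_rot: [180.0, 0.0, 92.4]
ft_force: [0.0, -1.6, -0.8]
finger_gap: 20.3
grip_force: 0.9
```

Emit:
apply_moves([
  [5,0,0,0,0,0],
  [5,0,0,0,0,0],
  [5,0,0,0,0,0],
  [5,0,0,0,0,0],
  [5,0,0,0,0,0],
])

```text
time: 14.05
tool_pos: [592.5, -177.6, -27.7]
tcp_rot: [180.0, 0.0, 92.3]
ft_force: [-0.0, -1.6, -0.5]
finger_gap: 19.8
grip_force: 0.9
```

```bash
python3 -c "
from h import *
look()"
```

```text
tcp along -305.3 lat -0.3 yaw 92.3 z -27.7 F [-0.  -1.6 -0.5]
phone along -225.5 lat -2.1 ang -0.2 size [ 74.  140.7] conf 0.86
```

Emit:
apply_moves([
  [4,-0.6,0,0,0,0],
  [4,-0.6,0,0,0,0],
  [4,-0.6,0,0,0,0],
  [4,-0.4,0,0,0,0],
  [4,-0.4,0,0,0,0],
])

```text
time: 14.78
tool_pos: [589.1, -157.9, -27.6]
tcp_rot: [180.0, 0.0, 92.3]
ft_force: [0.2, -2.3, 0.5]
finger_gap: 20.1
grip_force: 1.2
```

```bash
python3 -c "
from h import *
im=look(); cv2.imwrite('pics/t2.png',cv2.resize(im[120:280,230:430,::-1],None,fx=3.5,fy=3.5,interpolation=cv2.INTER_CUBIC))
d=eyes.snapshot('top')[1]
for n,p in [('socket_block',(507,6)),('dock_block',(659,16))]: print(n,rect('top',n,p,d))"
```

```text
tcp along -285.4 lat 2.2 yaw 92.3 z -27.6 F [ 0.2 -2.3  0.5]
phone along -205.4 lat 0.6 ang -1.0 size [ 73.7 140.8] conf 0.84
socket_block (array([508.3,   1.8]), array([67.6, 79.4]), np.float32(92.2), np.float64(49.6), array([507.4,   3. ]))
dock_block (array([659.5,  14.7]), array([68.7, 80. ]), np.float32(92.1), np.float64(49.4), array([658.4,  15.1]))
```

View pics/t2.png

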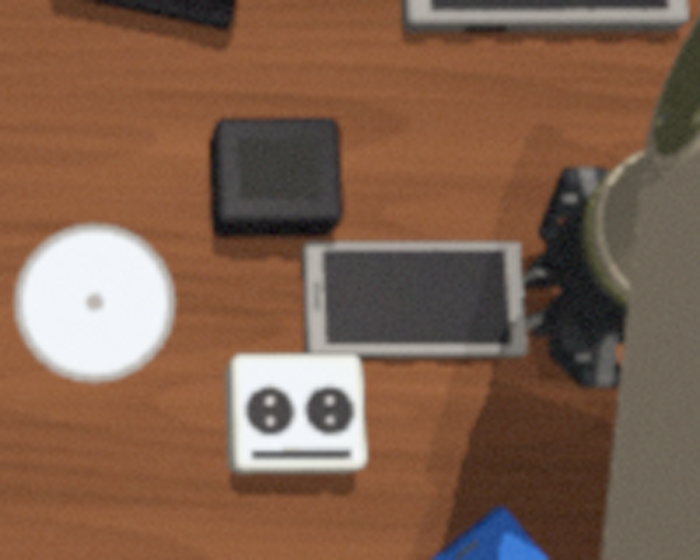

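The crop shows the phone's front edge (305,300) inside the mouth between the blocks, with dock at (277,175) and socket at (300,410), and lying straight. I'll keep pushing.

Emit:
apply_moves([
  [5,0,0,0,0,0],
  [5,0,0,0,0,0],
  [5,0,0,0,0,0],
  [5,0,0,0,0,0],
  [5,0,0,0,0,0],
])

```text
time: 15.65
tool_pos: [587.9, -132.6, -27.8]
tcp_rot: [-180.0, -0.0, 92.4]
ft_force: [-0.4, -2.1, -1.3]
finger_gap: 20.0
grip_force: 0.8
```

Emit:
apply_moves([
  [5,0,0,0,0,0],
  [5,0,0,0,0,0],
  [5,0,0,0,0,0],
  [5,0,0,0,0,0],
  [5,0,0,0,0,0],
])

```text
time: 16.27
tool_pos: [586.9, -107.7, -27.7]
tcp_rot: [-180.0, -0.0, 92.3]
ft_force: [0.5, -1.6, -1.3]
finger_gap: 19.9
grip_force: 0.7
```

```bash
python3 -c "
from h import *
look()"
```

```text
tcp along -235.2 lat 2.2 yaw 92.3 z -27.7 F [ 0.5 -1.6 -1.3]
phone along -155.1 lat 0.9 ang 0.8 size [ 73.5 139.8] conf 0.86
```

Emit:
apply_moves([
  [-4,0,0,0,0,0],
  [0,1.5,-2,0,0,0],
  [4,0,0,0,0,0],
  [4,0,0,0,0,0],
  [5,0,0,0,0,0],
])

```text
time: 17.0
tool_pos: [588.3, -99.2, -25.5]
tcp_rot: [180.0, 0.0, 92.3]
ft_force: [0.1, -4.5, 0.9]
finger_gap: 19.8
grip_force: 1.7
```

Emit:
apply_moves([
  [5,0,0,0,0,0],
  [5,0,0,0,0,0],
  [5,0,0,0,0,0],
  [5,0,0,0,0,0],
  [5,0,0,0,0,0],
])

```text
time: 17.62
tool_pos: [587.3, -73.9, -25.5]
tcp_rot: [180.0, 0.0, 92.4]
ft_force: [0.4, -5.6, 3.1]
finger_gap: 20.0
grip_force: 2.4
```

Emit:
apply_moves([
  [5,0,0,0,0,0],
  [5,0,0,0,0,0],
  [5,0,0,0,0,0],
  [5,0,0,0,0,0],
  [5,0,0,0,0,0],
])

```text
time: 18.25
tool_pos: [586.2, -48.9, -25.5]
tcp_rot: [180.0, 0.0, 92.3]
ft_force: [-0.5, -5.4, 3.3]
finger_gap: 20.0
grip_force: 2.6
```

```bash
python3 -c "
from h import *
look()"
```

```text
tcp along -176.5 lat 0.5 yaw 92.3 z -25.5 F [-0.5 -5.4  3.3]
phone along -96.6 lat 1.8 ang -0.2 size [ 72.7 139.8] conf 0.89
```

Emit:
apply_moves([
  [4,0,0,0,0,0],
  [4,0,0,0,0,0],
  [4,0,0,0,0,0],
  [4,0,0,0,0,0],
  [4,0,0,0,0,0],
])

```text
time: 18.98
tool_pos: [585.1, -28.8, -25.8]
tcp_rot: [-180.0, -0.0, 92.4]
ft_force: [0.1, -4.6, 4.0]
finger_gap: 20.0
grip_force: 2.2
```

Emit:
apply_moves([
  [4,0,0,0,0,0],
  [4,0,0,0,0,0],
  [4,0,0,0,0,0],
  [4,0,0,0,0,0],
  [4,0,0,0,0,0],
])

```text
time: 19.6
tool_pos: [584.4, -8.8, -25.7]
tcp_rot: [-180.0, -0.0, 92.4]
ft_force: [0.5, -3.7, 2.3]
finger_gap: 19.8
grip_force: 2.1
```

```bash
python3 -c "
from h import *
look()"
```

```text
tcp along -136.3 lat 0.7 yaw 92.4 z -25.7 F [ 0.5 -3.7  2.3]
phone along -50.8 lat 1.7 ang -0.4 size [ 72.9 124.3] conf 0.66
```

Emit:
apply_moves([
  [4,0,0,0,0,0],
  [4,0,0,0,0,0],
  [4,0,0,0,0,0],
  [4,0,0,0,0,0],
  [4,0,0,0,0,0],
])

```text
time: 20.32
tool_pos: [583.4, 11.3, -25.8]
tcp_rot: [-180.0, -0.0, 92.4]
ft_force: [0.4, -3.8, 0.6]
finger_gap: 19.9
grip_force: 1.5
```

Emit:
apply_moves([
  [4,0,0,0,0,0],
  [4,0,0,0,0,0],
  [4,0,0,0,0,0],
  [4,0,0,0,0,0],
  [4,0,0,0,0,0],
])

```text
time: 20.95
tool_pos: [582.6, 31.2, -25.8]
tcp_rot: [-180.0, -0.0, 92.3]
ft_force: [-0.1, -2.1, -0.9]
finger_gap: 19.8
grip_force: 1.1
```

```bash
python3 -c "
from h import *
look()"
```

```text
tcp along -96.2 lat 0.7 yaw 92.3 z -25.8 F [-0.1 -2.1 -0.9]
phone along 1.8 lat 1.3 ang -0.5 size [ 73.2 102.8] conf 0.73
```

Emit:
apply_moves([
  [4,0,0,0,0,0],
  [4,0,0,0,0,0],
  [4,0,0,0,0,0],
  [3,0,0,0,0,0],
  [1.5,0,0,0,0,0],
])

```text
time: 21.68
tool_pos: [582.0, 47.6, -25.7]
tcp_rot: [-180.0, -0.0, 92.4]
ft_force: [0.3, -1.7, -1.2]
finger_gap: 20.4
grip_force: 0.8
```

Emit:
apply_moves([
  [-6,0,0,0,0,0],
  [-10,0,0,0,0,0],
  [0,0,-20,0,0,0],
  [0,0,-30,0,0,0],
  [0,0,-40,0,0,0],
])

```text
time: 22.3
tool_pos: [582.2, 31.2, 65.8]
tcp_rot: [-180.0, -0.0, 92.3]
ft_force: [0.2, -0.6, 0.3]
finger_gap: 20.2
grip_force: 0.0
```

Emit:
apply_moves([
  [-30,0,-30,0,0,0],
  [-50,0,-10,0,0,0],
  [-50,0,0,0,0,0],
  [-50,0,0,0,0,0],
  [-20,0,0,0,0,0],
])

```text
time: 22.92
tool_pos: [591.2, -171.5, 106.2]
tcp_rot: [179.9, 0.1, 92.2]
ft_force: [-0.2, 0.2, -0.2]
finger_gap: 20.0
grip_force: 0.0
```

```bash
python3 -c "
from h import *
im=look(); cv2.imwrite('pics/t3.png',cv2.resize(im[80:280,90:430,::-1],None,fx=2.2,fy=2.2))
for n in ['mug','tape','stapler']: print(n,[np.round(r['xyz']) for r in models.place_of(n,'top')])"
```

```text
tcp along -299.1 lat 0.7 yaw 92.2 z 106.2 F [-0.2  0.2 -0.2]
phone along 0.0 lat 1.4 ang 0.0 size [ 72.8 139.8] conf 0.65
mug [array([545., 408.,  -3.])]
tape [array([686., 355.,   2.])]
stapler [array([798., 105.,  -3.])]
```

View pics/t3.png

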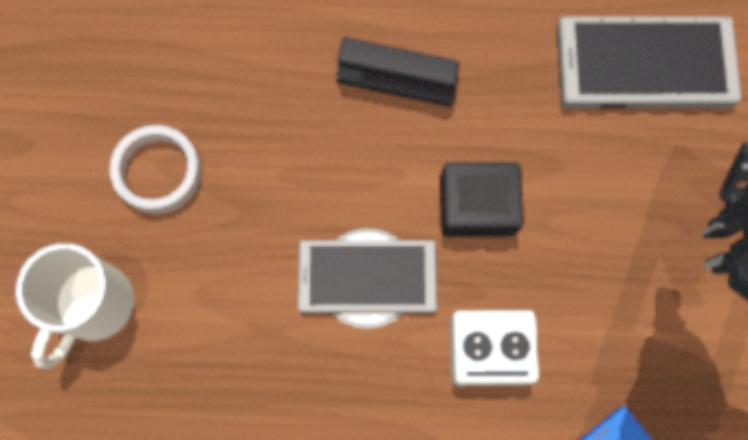

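The phone (367,276) lies centred over the disc and in line with the gap. The hand is clear, and the mug, tape and stapler have not moved.

```bash
python3 -c "
from h import *
print(job.hand_in())"
```

```text
the job is handed in; nothing more can be done
None
```

I pushed the small grey phone through the gap and handed the job in. My last camera measurement, before hand-in, put it about 1.4 mm from the disc's centre and in line with the gap, with the hand off and the mug, tape and stapler where they were. The hand-in gave no verdict.

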